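Load the label roll and hold the tension slide at its mark

ROBOT

A 6-joint arm with a two-finger parallel gripper is mounted at the origin on the work surface. World frame = base frame: x ahead of the robot, y to its left, z up, the work surface at z = 0. Lengths are in m, angles in rad, forces in N, time in s.
With the tool pointing down it reaches from about 0.35 to 0.775 m from the base axis. Payload 5.5 kg.
Tool frame: the origin (TCP) lies on the centre line of the jaws, within the pads' length; the fingertips stand 25 mm ahead of it and the grasp point (between the pads) lies 6 mm ahead of it; x points along the fingers, y is the direction in which the jaws open and shut, and the axes are right-handed (so a half turn about x gives the same grasp; the last joint's range is limited). The gripper opens to 85 mm and grips with 20 to 120 N. Pads are 22 mm wide; open, the fingers measure 114 mm over their backs; the gripper's body (76 mm by 85 mm) begins 54 mm behind the grasp point. The pads swing forward as they close: fully open they stand 13 mm farther back than shut.
Start: joints at [0.978, 0.313, 0.046, 1.304, 0, 1.431], TCP at [0.252, 0.517, 0.256] pointing down, gripper open.
Joint ranges: [-2.76, 2.76], [-0.86, 1.69], [-1.03, 1.26], [-2.2, 2.34], [-1.47, 1.5], [-3.14, 3.14]. Speed limits (rad/s): [2.57, 2.57, 3.14, 3.14, 3.14, 3.14].

INTERFACE

Orientations are given as a rotation vector (axis times angle).
In Python, from workcell import telemetry, optics, job gives the robot as it stands.
- The arm moves only by the tool drive_tool, never from a script. Its argument "targets" is a list of rows, each an object of numbers: "claw": the finger opening in mm, from 0 to 85.4; "x", "y", "z": the shift along the tool's x, y, z in mm; "roll": the turn about the tool's x in degrees. In form: [{"claw": .., "x": .., "y": .., "z": .., "roll": ..}, ...]. A call has 1 to 10 rows; each row shifts and turns the commanded pose from where the row before left it, along the tool's axes as they then stand; what a row does not reach is not made up. A row lasts 1/10 s, in which the tool goes at most 50 mm and 8.59 degrees, less where a joint would pass 70% of its speed; a pose out of reach is approached as far as the arm can. A call with a gripper value outside its range is refused whole. The fingers move at their own pace and stop on an object; "newtons" is the grip in N (left out, the last holds). Time passes only in rows, so rows that do not move let the fingers close. It gives the time, the measured TCP pose, the force and the opening at its end, in the units of the state.
- telemetry.sense(): the state, without advancing time (a new reading comes with each control period).
- optics.camera(name): name is "scene" or "top" or "wrist"; returns a dict with "frame" (384x512x3 uint8, red, green, blue), "camera_matrix" (3x3 intrinsics, pixels), "xyz" and "orientation" of the camera in the world; the wrist camera has in their place "hand_eye" (4x4, takes a point from camera to tool coordinates, whose origin is the TCP and whose axes are the tool frame's). Camera axes: x right, y down, z forward; pixel columns grow to the right and rows downward; lengths in m; the calibration is good to about 2 mm. The wrist camera is an equidistant fisheye: a pixel r from the principal point sees the ray r / f radians off the axis. A picture is of the moment at which its call begins: read the wrist's pose just before it. There is no depth.
- job.hand_in(): hands the job in, once; it reports no verdict.
The state is a dict: "time_s": time; "q": joint angles; "qd": joint speeds; "joint_efforts": joint torques, N m; "position": TCP position; "tool_rot": TCP orientation; "force": force on the tool from outside, world axes, zero at the start; "wrist_torque": the same for the moment, N m; "grip_width": finger opening in m.
Only numpy, scipy, OpenCV 4.12 (cv2) and the standard library are available. Lean on these libraries where they do the work, as an engineer would, in place of code of your own. Each camera call takes 0.05 s, during which the arm holds its last target.

TASK

Put the white label roll on the upright spindle of the unwinder, pushed all the way down onto its black seat, and let go of it. Then take the red handle of the spring-loaded tension slide and pull it out until its red pointer is in line with the yellow marker clip, and finish while still holding it there, so that a colleague can thread the labels. Leave the other things on the bench where they are.

Things in the scene. Friction and masses are not known exactly. Their poses are not given: they have to be found in the camera images.
- roll_center (a point): Centre (half-way up and on the axis) of the white label roll, a loose upright hollow cylinder standing on the bench: outer diameter 58 mm, height 60 mm, bore 26 mm right through along its z axis; 0.1 to 0.2 kg; either end may be up.
- roll: The same white label roll; origin at the centre of its underside, z along its axis.
- unwinder: Fixed label unwinder: grey plate 120 mm (its x) by 300 mm (its y), 12 mm thick, flat on the bench; origin under its middle, z up. The spindle stands at its +y end; the tension slide runs along y between two dark stop blocks, 36 mm high above the bench, at y = +42 and -135 mm. The slide is pulled out towards the unwinder's -y, away from the spindle.
- spindle_seat (a point): Middle of the top of the black seat disc (68 mm diameter, 20 mm above the bench) at the foot of the spindle, on the spindle axis. A fully home roll rests on this disc, so its centre is then 30 mm above this point.
- spindle_tip (a point): Top of the upright steel spindle: 22 mm diameter, standing 50 mm above the seat (70 mm above the bench), its last 8 mm tapered to 12 mm diameter.
- slide: Spring-loaded tension slide: aluminium carriage 80 mm (unwinder's x) by 50 mm (y), top 32 mm above the bench, with the red handle; axes as the unwinder's, origin at bench height under the carriage's middle: (0, -10 mm) in the unwinder's frame at rest. Travels 70 mm towards -y. The spring pulls it back with about 4 N at rest plus 1 N per 10 mm pulled. The mark is 24 to 56 mm out.
- handle_grip (a point): Where to hold the red handle, an upright plate on the slide, 36 mm along the unwinder's x, 12 mm thick along y (the pull direction), from 32 to 84 mm above the bench; pinch it from above across its thickness. The point is mid-plate, 66 mm above the bench; axes as the unwinder's; moves with the slide. A black roller, 12 mm across, top 54 mm above the bench, stands 44 mm to its +x and 14 mm to its +y side.
- pointer (a point): Tip of the small red pointer (5 mm wide) on the +x side of the carriage, 30 mm above the bench; moves with the slide, at the same y (of the unwinder) as the middle of the handle.
- mark (a point): Middle of the yellow marker clip (10 mm wide along the unwinder's y, 22 mm along x, 18 mm high) that is fixed on the +x edge of the base plate, beside the pointer's path; the point lies 2 mm below its top; axes as the unwinder's. Pointer in line with the mark: equal y in the unwinder's frame, that is, the pointer tip within the clip's width.
- tape: Bystander: loose brown roll with a wide bore, 68 mm diameter, 48 mm high, near the label roll; origin at the centre of its underside.
- jar: Bystander: loose amber jar with blue cap, 56 mm diameter, 75 mm high, near the label roll; origin at the centre of its underside.
- core: Bystander: loose empty green core, 42 mm diameter, 70 mm high, near the label roll; origin at the centre of its underside.
- cup: Bystander: loose blue cup, 70 mm diameter, 90 mm high, beyond the unwinder; origin at the centre of its underside.
- redbox: Bystander: loose red box 70 x 110 x 50 mm left of the unwinder; origin at the centre of its underside.
- screwdriver: Bystander: loose screwdriver lying at the far right of the bench; origin at the underside of its middle.
Not all that is in view belongs to the job. Leave any pink look-alike of the roll alone.

How it is judged:
On the way, in this order (a step that is already met when the one before it is completed fails the run):
1. the label roll is fully down on the spindle and let go (horizontal distance between roll_center and spindle_seat below 0.005 m and z of roll_center in the frame of spindle_seat between 0.025 and 0.035 m and angle between the z axis of roll_center and the z axis of unwinder, either way round below 0.1 rad and contact force between each of the arm, the fingers and roll below 0.2 N), for 0.2 s.
2. the slide is held by its handle with the pointer at the marker clip (y of pointer in the frame of mark between -0.005 and 0.005 m and linear speed of slide below 0.01 m/s and contact force between the fingers and slide above 2 N), for 0.3 s.
At the end, for the whole second after the job is handed in: Roll on the seat: axis and height within 5 mm, upright within 0.1 rad, not touched by the robot. Pointer within 5 mm of the middle of the yellow clip and still, the fingers bearing on the slide with over 2 N, no other object against it (all of step 1 and all of step 2 and contact force between slide and tape below 0.3 N and contact force between slide and jar below 0.3 N and contact force between slide and core below 0.3 N and contact force between slide and cup below 0.3 N and contact force between slide and redbox below 0.3 N and contact force between slide and screwdriver below 0.3 N and contact force between slide and roll below 0.3 N); the arm keeps its last pose, push and grip.
It fails at once if a bystander is displaced by more than 30 mm (distance of any of tape, jar, core, cup, redbox, screwdriver from where it was at the start of the episode above 0.03 m).
It also fails if it takes over 64 s, if anything falls off the work surface, if the arm or the gripper's body presses on something with over 40 N, if the wrist force passes 120 N, or if a joint passes its speed limit or range.

## Working session

There is one attempt and no reset: what is moved stays moved. The work goes in short steps, Python scripts to look and compute and a tool call to move; the robot and the scene stay as the last step left them, time stands still between calls to the robot, and variables do not carry over. Pictures are saved under pics/ and viewed, and the job is handed in when it is done.

Besides the shell and the picture viewer there is one more tool, called after "Emit:" as name(argument=value, ...), one argument or row to a line, values as JSON. drive_tool: Moves the arm, as the interface text tells. Its arguments: {"type":"object","properties":{"targets":{"type":"array","items":{"type":"object","properties":{"claw":{"type":"number"},"x":{"type":"number"},"y":{"type":"number"},"z":{"type":"number"},"roll":{"type":"number"}}}},"newtons":{"type":"number"}},"required":["targets"]}

```bash
ls; mkdir -p pics; python3 - <<'E'
from workcell import telemetry, optics
import cv2, numpy as np
s=telemetry.sense(); print(s)
for n in ["scene","top","wrist"]:
    c=optics.camera(n)
    cv2.imwrite(f"pics/{n}0.png",c["frame"][:,:,::-1])
    print(n,{k:v for k,v in c.items() if k!="frame"})
    np.save(f"pics/{n}0.npy",c,allow_pickle=True)
E
```

```text
pics
{'time_s': 0.0, 'q': array([ 9.78379006e-01,  3.14007303e-01,  4.49770146e-02,  1.30360926e+00,
       -5.36746736e-07,  1.43120306e+00]), 'qd': array([ 2.58678833e-04,  1.47614518e-03,  4.58714282e-04,  1.55560671e-03,
       -9.58251340e-05, -3.35216502e-04]), 'joint_efforts': array([-3.48717103e-04, -4.80632186e+01,  2.98529935e+01,  1.95968914e-02,
       -1.43892053e-04,  1.13758270e-05]), 'position': array([0.25130641, 0.51665202, 0.25540411]), 'tool_rot': array([ 0.35376693,  1.54213298, -0.35649005]), 'force': array([-0.75058806,  0.74789484, -0.57840535]), 'wrist_torque': array([ 0.06104014, -0.02579165,  0.01198368]), 'grip_width': 0.08538994807630342}
scene {'camera_matrix': array([[408.40485031,   0.        , 253.03758686],
       [  0.        , 408.40485031, 192.95986057],
       [  0.        ,   0.        ,   1.        ]]), 'xyz': array([ 1.3543552 , -0.25139399,  0.90058858]), 'orientation': array([-2.002315  , -1.41942429,  0.56819645])}
top {'camera_matrix': array([[389.51205096,   0.        , 251.79798115],
       [  0.        , 389.51205096, 186.84538366],
       [  0.        ,   0.        ,   1.        ]]), 'xyz': array([0.4154426 , 0.01629948, 1.36225002]), 'orientation': array([-2.17108623,  2.1270624 , -0.13516921])}
wrist {'camera_matrix': array([[297.31863964,   0.        , 250.59682116],
       [  0.        , 297.31863964, 195.63967807],
       [  0.        ,   0.        ,   1.        ]]), 'hand_eye': array([[-3.94597386e-04, -2.71758819e-01,  9.62365309e-01,
        -1.17099806e-01],
       [ 9.99999469e-01,  8.09269428e-04,  6.38555104e-04,
         4.61219910e-04],
       [-9.52345805e-04,  9.62365050e-01,  2.71758356e-01,
        -6.81699525e-02],
       [ 0.00000000e+00,  0.00000000e+00,  0.00000000e+00,
         1.00000000e+00]])}
```

View pics/scene0.png

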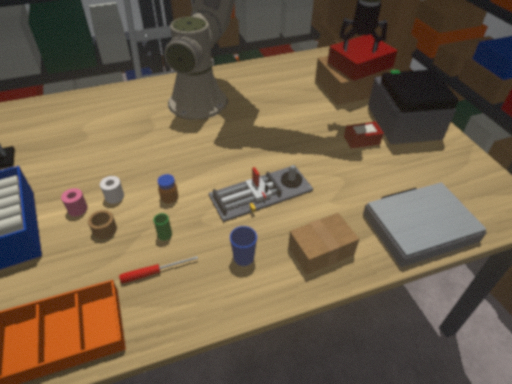

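View pics/top0.png

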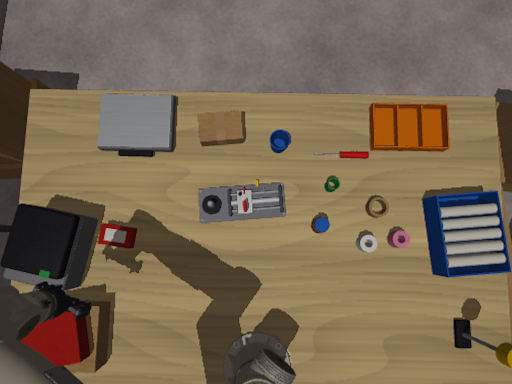

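View pics/wrist0.png

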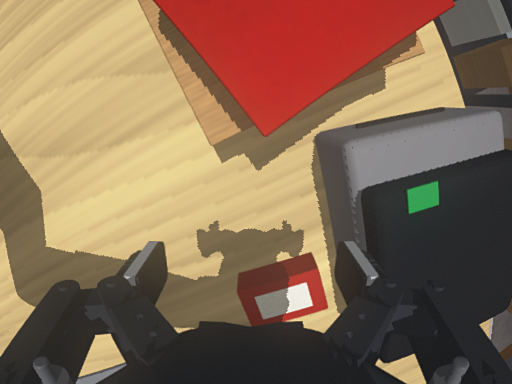

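The top view shows the white roll at about (368,243), the pink look-alike at (400,239), the tape at (377,206), the jar at (320,225) and the core at (332,184). The unwinder is at about (242,202), with its spindle at (211,203) and the yellow clip at (257,183). I'll zoom in and measure.

```bash
cat > h.py <<'E'
import numpy as np, cv2
from scipy.spatial.transform import Rotation as R
def ray(c,u,v):
    K=c["camera_matrix"]; d=np.array([(u-K[0,2])/K[0,0],(v-K[1,2])/K[1,1],1.])
    return np.array(c["xyz"]), R.from_rotvec(c["orientation"]).as_matrix()@d
def onz(c,u,v,z):
    o,d=ray(c,u,v); return o+d*(z-o[2])/d[2]
def proj(c,p):
    q=R.from_rotvec(c["orientation"]).as_matrix().T@(np.array(p)-c["xyz"]); K=c["camera_matrix"]
    return K[0,0]*q[0]/q[2]+K[0,2],K[1,1]*q[1]/q[2]+K[1,2]
def wray(c,s,u,v):
    K=c["camera_matrix"]; x=(u-K[0,2]);y=(v-K[1,2]);r=np.hypot(x,y);t=r/K[0,0]
    d=np.array([np.sin(t)*x/r,np.sin(t)*y/r,np.cos(t)]) if r>0 else np.array([0,0,1.])
    T=c["hand_eye"]; A=R.from_rotvec(s["tool_rot"]).as_matrix()
    return np.array(s["position"])+A@T[:3,3], A@T[:3,:3]@d
def wonz(c,s,u,v,z):
    o,d=wray(c,s,u,v); return o+d*(z-o[2])/d[2]
def wproj(c,s,p):
    A=R.from_rotvec(s["tool_rot"]).as_matrix();T=c["hand_eye"]
    q=A.T@(np.array(p)-s["position"]); q=T[:3,:3].T@(q-T[:3,3])
    t=np.arctan2(np.hypot(q[0],q[1]),q[2]);a=np.arctan2(q[1],q[0]);K=c["camera_matrix"]
    return K[0,0]*t*np.cos(a)+K[0,2],K[1,1]*t*np.sin(a)+K[1,2]
E
python3 - <<'E'
import numpy as np,cv2
from h import *
c=np.load("pics/top0.npy",allow_pickle=True).item(); f=c["frame"][:,:,::-1]
cv2.imwrite("pics/topu.png",cv2.resize(f[165:235,190:300],None,fx=7,fy=7,interpolation=cv2.INTER_CUBIC))
cv2.imwrite("pics/topr.png",cv2.resize(f[170:260,300:420],None,fx=6,fy=6,interpolation=cv2.INTER_CUBIC))
s=np.load("pics/scene0.npy",allow_pickle=True).item(); f=s["frame"][:,:,::-1]
cv2.imwrite("pics/sceu.png",cv2.resize(f[150:230,200:320],None,fx=6,fy=6,interpolation=cv2.INTER_CUBIC))
st=dict(position=[0.25130641, 0.51665202, 0.25540411],tool_rot=[ 0.35376693,  1.54213298, -0.35649005])
print(R.from_rotvec(st["tool_rot"]).as_matrix())
for n,u,v,z in [("roll",368,243,.06),("spindle",211,203,.07),("clip",257.5,183,.03),("tape",377,206,.048),("jar",321,225,.075),("core",332,184,.07)]:
    print(n,onz(c,u,v,z))
E
```

```text
[[-1.02875375e-03  4.37505769e-01  8.99215015e-01]
 [-1.52942411e-03  8.99213751e-01 -4.37506903e-01]
 [-9.99998301e-01 -1.82536799e-03 -2.55937649e-04]]
roll [ 0.41009476 -0.35999302  0.06      ]
spindle [0.53116193 0.16236147 0.07      ]
clip [0.6073113  0.00856067 0.03      ]
tape [ 0.5343769  -0.39608068  0.048     ]
jar [ 0.46553747 -0.20253103  0.075     ]
core [ 0.60316159 -0.2405075   0.07      ]
```

View pics/topu.png

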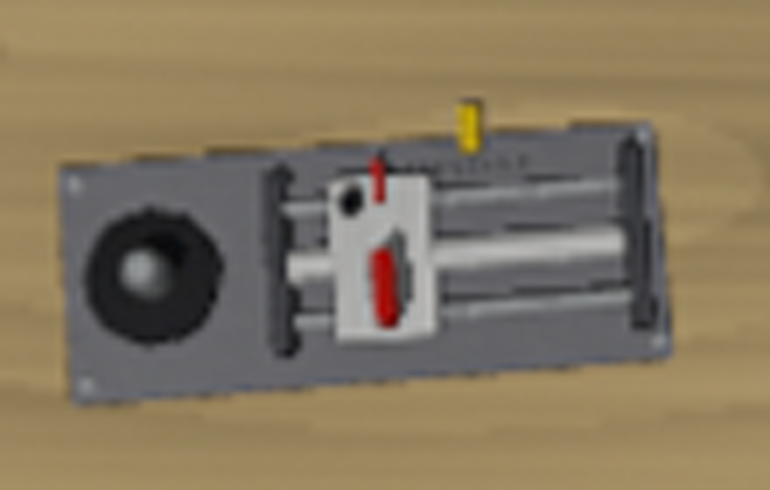

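View pics/topr.png

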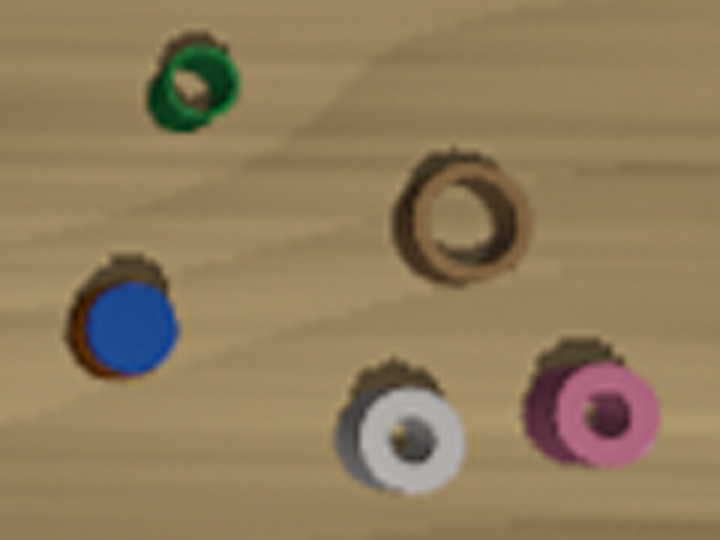

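View pics/sceu.png

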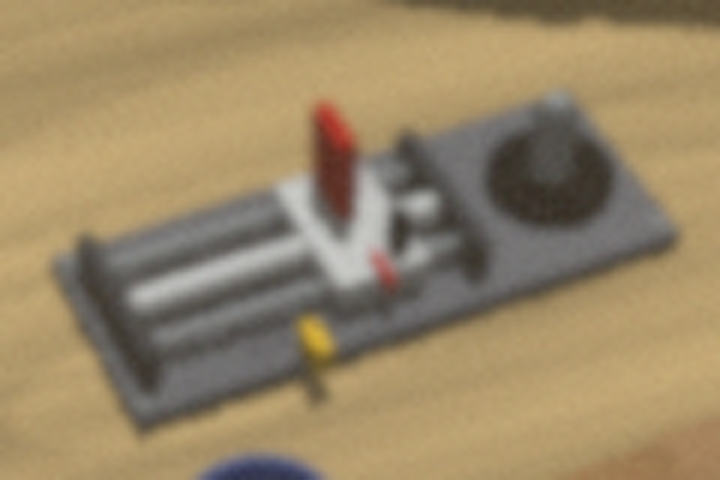

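```bash
python3 - <<'E'
from h import *
c=np.load("pics/top0.npy",allow_pickle=True).item(); f=c["frame"]
k=np.array([[60,165],[650,123],[672,358],[72,405]],float); px=(k+.5)/7-.5+[190,165]
P=np.array([onz(c,u,v,.012) for u,v in px]); print(P)
m=P.mean(0); ux=(P[0]+P[1]-P[2]-P[3])/2; uy=(P[0]+P[3]-P[1]-P[2])/2
print(m,np.linalg.norm(ux),np.linalg.norm(uy),np.degrees(np.arctan2(ux[1],ux[0])),np.degrees(np.arctan2(uy[1],uy[0]))-90)
hsv=cv2.cvtColor(f,cv2.COLOR_RGB2HSV)
w=((hsv[:,:,1]<40)&(hsv[:,:,2]>150)).astype(np.uint8); w[:, :350]=0;w[:,395:]=0;w[:225]=0;w[260:]=0
cs,_=cv2.findContours(w,cv2.RETR_EXTERNAL,cv2.CHAIN_APPROX_NONE)
b=max(cs,key=cv2.contourArea); (u,v),r=cv2.minEnclosingCircle(b); e=cv2.fitEllipse(b);print(u,v,r,e)
print("roll",onz(c,e[0][0],e[0][1],.06), onz(c,u,v,.06), 'diam', 0.001*0+2*r/389.5*1.3)
def blob(mask,z,name):
    cs,_=cv2.findContours(mask.astype(np.uint8),cv2.RETR_EXTERNAL,cv2.CHAIN_APPROX_NONE)
    b=max(cs,key=cv2.contourArea); M=cv2.moments(b); u,v=M['m10']/M['m00'],M['m01']/M['m00']; print(name,u,v,onz(c,u,v,z))
H=hsv[:,:,0];S=hsv[:,:,1];V=hsv[:,:,2]
roi=np.zeros(H.shape,bool);roi[165:235,190:300]=1
blob((H>22)&(H<34)&(S>180)&(V>130)&roi,.03,"clip")
E
```

```text
[[ 0.58757079  0.21573572  0.012     ]
 [ 0.6146826  -0.07874961  0.012     ]
 [ 0.49747368 -0.09084898  0.012     ]
 [ 0.46819713  0.20512154  0.012     ]]
[0.54198105 0.06281467 0.012     ] 0.11883520372893043 0.29657113673354224 5.4839786688440855 5.455186876988677
368.4047546386719 242.92063903808594 8.621522903442383 ((368.2342529296875, 243.01254272460938), (15.781929969787598, 16.612884521484375), 132.5778350830078)
roll [ 0.4100699  -0.36076458  0.06      ] [ 0.41038237 -0.36133235  0.06      ] diam 0.057550602179589724
clip 256.5 183.0 [0.60724213 0.0120149  0.03      ]
```

Emit:
drive_tool(
  targets=[
    {"y": -27, "z": 31},
    {"y": -27, "z": 31},
    {"y": -27, "z": 31},
    {"y": -27, "z": 31},
    {"y": -27, "z": 31},
    {"roll": -7.85},
    {"roll": -7.85},
    {"roll": -7.85},
    {"roll": -7.85},
    {},
  ],
)

```text
schema error: expected keys claw, x, y, z, roll
```

Emit:
drive_tool(
  targets=[
    {"claw": 85, "x": 0, "y": -27, "z": 31, "roll": 0},
    {"claw": 85, "x": 0, "y": -27, "z": 31, "roll": 0},
    {"claw": 85, "x": 0, "y": -27, "z": 31, "roll": 0},
    {"claw": 85, "x": 0, "y": -27, "z": 31, "roll": 0},
    {"claw": 85, "x": 0, "y": -27, "z": 31, "roll": 0},
    {"claw": 85, "x": 0, "y": 0, "z": 0, "roll": -7.85},
    {"claw": 85, "x": 0, "y": 0, "z": 0, "roll": -7.85},
    {"claw": 85, "x": 0, "y": 0, "z": 0, "roll": -7.85},
    {"claw": 85, "x": 0, "y": 0, "z": 0, "roll": -7.85},
  ],
)

```text
time_s: 1.05
position: [0.3319, 0.3275, 0.2561]
tool_rot: [-0.079, 1.57, 0.079]
force: [-0.5, -0.5, -0.3]
grip_width: 0.0849
```

Emit:
drive_tool(
  targets=[
    {"claw": 85, "x": 0, "y": -32, "z": 31, "roll": 0},
    {"claw": 85, "x": 0, "y": -32, "z": 31, "roll": 0},
    {"claw": 85, "x": 0, "y": -32, "z": 31, "roll": 0},
    {"claw": 85, "x": 0, "y": -32, "z": 31, "roll": 0},
    {"claw": 85, "x": 0, "y": -32, "z": 31, "roll": 0},
    {"claw": 85, "x": 0, "y": -32, "z": 31, "roll": 0},
    {"claw": 85, "x": 0, "y": -32, "z": 31, "roll": 0},
    {"claw": 85, "x": 0, "y": -32, "z": 31, "roll": 0},
    {"claw": 85, "x": 0, "y": 0, "z": 0, "roll": 0},
  ],
)

```text
time_s: 1.95
position: [0.6067, 0.0926, 0.2546]
tool_rot: [-0.072, 1.569, 0.07]
force: [-0.4, 0.9, 0.1]
grip_width: 0.085
```

```bash
cat > snap.py <<'E'
import sys
from h import *
from workcell import telemetry, optics
n=sys.argv[1]
s=telemetry.sense(); c=optics.camera("wrist"); c["s"]=s
np.save(f"pics/{n}.npy",c,allow_pickle=True); cv2.imwrite(f"pics/{n}.png",c["frame"][:,:,::-1])
A=R.from_rotvec(s["tool_rot"]).as_matrix()
print(s["time_s"],s["position"],s["force"],s["grip_width"],"\n",A.round(4), "q",s["q"].round(3))
E
python3 snap.py w1
```

```text
1.95 [0.60667001 0.09263859 0.25457726] [-0.4362559   0.86517667  0.06286886] 0.08495141018528295 
 [[ 4.00e-04 -8.98e-02  9.96e-01]
 [-1.10e-03  9.96e-01  8.98e-02]
 [-1.00e+00 -1.10e-03  3.00e-04]] q [ 2.100e-02  3.900e-01  1.520e-01  1.333e+00 -1.000e-03 -6.900e-02]
```

View pics/w1.png

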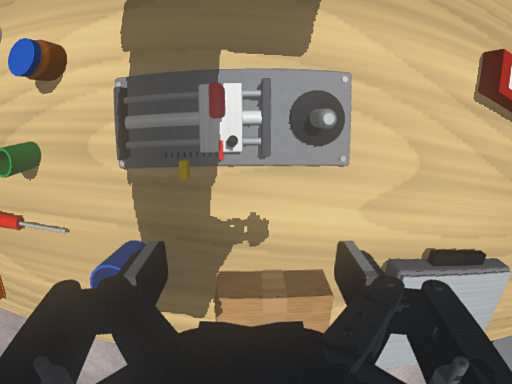

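The wrist view shows the whole unwinder: the plate spans (117..350, 70..167), the seat is at (318,118), the spindle tip at about (326,118), the handle top at (217,100), the pointer at (221,150) and the clip at (184,169). I'll zoom in for the details.

```bash
python3 - <<'E'
import numpy as np,cv2
c=np.load("pics/w1.npy",allow_pickle=True).item(); f=c["frame"][:,:,::-1]
cv2.imwrite("pics/w1a.png",cv2.resize(f[60:180,105:255],None,fx=5,fy=5,interpolation=cv2.INTER_CUBIC))
cv2.imwrite("pics/w1b.png",cv2.resize(f[60:180,240:360],None,fx=5,fy=5,interpolation=cv2.INTER_CUBIC))
E
```

```text
(no output)
```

View pics/w1a.png

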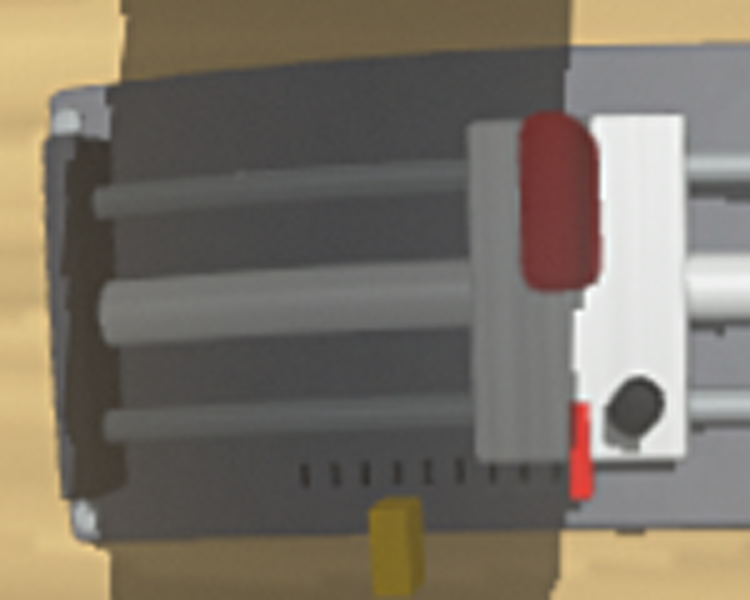

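View pics/w1b.png

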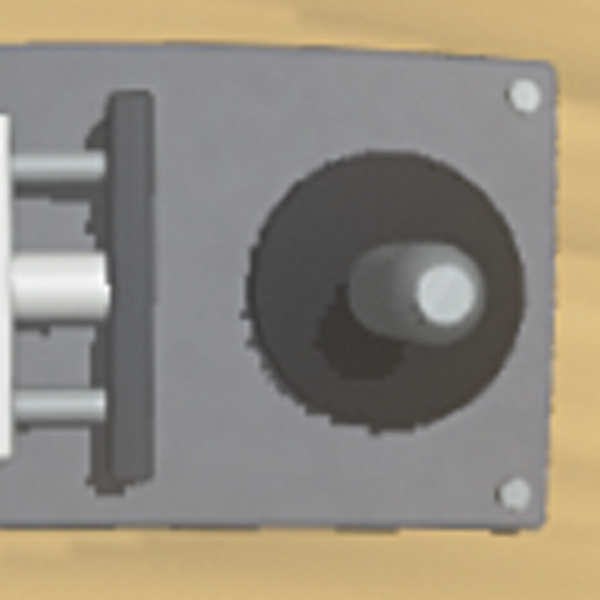

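```bash
python3 - <<'E'
from h import *
c=np.load("pics/w1.npy",allow_pickle=True).item(); s=c["s"]
def p(ox,oy,u,v,z): 
    return wonz(c,s,(u+.5)/5-.5+ox,(v+.5)/5-.5+oy,z)
tip=p(240,60,446,295,.07); seat=p(240,60,386,291,.02)
print("tip",tip,"seat",seat)
h=p(105,60,550,200,.084); pt=p(105,60,581,498,.03); cl=p(105,60,393,508,.03); clb=p(105,60,397,590,.03)
cor=[p(105,60,52,92,.012),p(105,60,90,540,.012),p(240,60,555,62,.012),p(240,60,543,527,.012)]
cor=np.array(cor);print(cor)
m=cor.mean(0); uy=cor[2:].mean(0)-cor[:2].mean(0); ux=cor[[1,3]].mean(0)-cor[[0,2]].mean(0)
L=np.linalg.norm(uy);print(m,L,np.linalg.norm(ux),np.degrees(np.arctan2(uy[1],uy[0]))-90,np.degrees(np.arctan2(ux[1],ux[0])))
uy/=L;ux=np.array([uy[1],-uy[0],0])
for n,q in [("tip",tip),("seat",seat),("handle",h),("pointer",pt),("clip",cl),("clip2",clb)]: print(n,q,"in unw",(q-m)@ux,(q-m)@uy)
t=np.load("pics/top0.npy",allow_pickle=True).item()
print(proj(t,tip),proj(t,seat))
print("top crop tip:", [(a-190)*7 for a in proj(t,tip)[:1]],(proj(t,tip)[1]-165)*7)
E
```

```text
tip [0.53477524 0.16664659 0.07      ] seat [0.5351053  0.16505007 0.02      ]
[[ 0.50087335 -0.09048243  0.012     ]
 [ 0.61750062 -0.07460904  0.012     ]
 [ 0.47142214  0.20393416  0.012     ]
 [ 0.58866956  0.21544349  0.012     ]]
[0.54461642 0.06357155 0.012     ] 0.2936839157774232 0.1177361268383563 5.69461241717886 6.677953135526903
tip [0.53477524 0.16664659 0.07      ] in unw 0.00043512956448701066 0.10354286605221408
seat [0.5351053  0.16505007 0.02      ] in unw 0.0006051488726086127 0.10192146777692336
handle [0.52800746 0.05089961 0.084     ] in unw -0.01778437696447001 -0.01096134959269742
pointer [0.59442742 0.0566636  0.03      ] in unw 0.048879730387160085 -0.011816409269878612
clip [0.60029683 0.01206745 0.03      ] in unw 0.05029507275201721 -0.05677487439333141
clip2 [0.62008482 0.01387688 0.03      ] in unw 0.07016495187101772 -0.05693786117084126
(np.float64(209.75318265449988), np.float64(201.89341284571753)) (np.float64(211.85009854503892), np.float64(203.1711853169806))
top crop tip: [np.float64(138.27227858149917)] 258.25388992002274
```

Emit:
drive_tool(
  targets=[
    {"claw": 85, "x": 0, "y": -43.5, "z": -23.7, "roll": 0},
    {"claw": 85, "x": 0, "y": -43.5, "z": -23.7, "roll": 0},
    {"claw": 85, "x": 0, "y": -43.5, "z": -23.7, "roll": 0},
    {"claw": 85, "x": 0, "y": -43.5, "z": -23.7, "roll": 0},
    {"claw": 85, "x": 0, "y": -43.5, "z": -23.7, "roll": 0},
    {"claw": 85, "x": 0, "y": -43.5, "z": -23.7, "roll": 0},
    {"claw": 85, "x": 0, "y": -43.5, "z": -23.7, "roll": 0},
    {"claw": 85, "x": 0, "y": -43.5, "z": -23.7, "roll": 0},
    {"claw": 85, "x": 0, "y": -43.5, "z": -23.7, "roll": 0},
    {"claw": 85, "x": 0, "y": -43.5, "z": -23.7, "roll": 0},
  ],
)

```text
time_s: 3.0
position: [0.4075, -0.3591, 0.2565]
tool_rot: [-0.075, 1.569, 0.076]
force: [1.0, 0.3, 0.3]
grip_width: 0.0848
```

Emit:
drive_tool(
  targets=[
    {"claw": 85, "x": 0, "y": 0, "z": 0, "roll": 7.5},
    {"claw": 85, "x": 0, "y": 0, "z": 0, "roll": 7.5},
    {"claw": 85, "x": 0, "y": 0, "z": 0, "roll": 7.5},
    {"claw": 85, "x": 0, "y": 0, "z": 0, "roll": 7.5},
    {"claw": 85, "x": 0, "y": 0, "z": 0, "roll": 7.5},
    {"claw": 85, "x": 0, "y": 0, "z": 0, "roll": 7.5},
    {"claw": 85, "x": 0, "y": 0, "z": 0, "roll": 0},
  ],
)

```text
time_s: 3.7
position: [0.4086, -0.3576, 0.2563]
tool_rot: [0.54, 1.503, -0.539]
force: [0.0, 0.5, -0.4]
grip_width: 0.0849
```

```bash
python3 snap.py w2
```

```text
3.7 [ 0.40857695 -0.35758979  0.25627258] [ 0.0081619   0.46360156 -0.36388654] 0.08485692835689829 
 [[-2.000e-04  6.360e-01  7.717e-01]
 [ 7.000e-04  7.717e-01 -6.360e-01]
 [-1.000e+00  4.000e-04 -6.000e-04]] q [-0.867  0.251 -0.038  1.282  0.    -0.178]
```

View pics/w2.png

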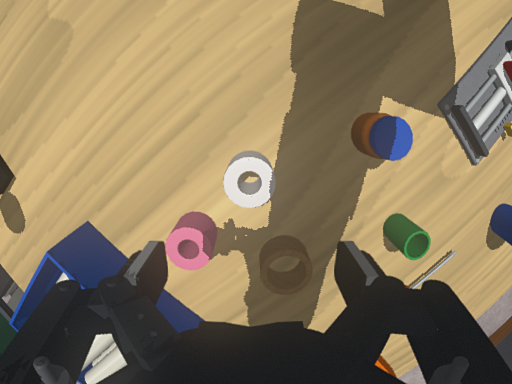

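The white roll's top ring is at about (248,182). The pink look-alike at (188,247), the tape at (286,265) and the jar are all clear of the jaw axis.

```bash
python3 - <<'E'
from h import *
c=np.load("pics/w2.npy",allow_pickle=True).item(); s=c["s"]; f=c["frame"]
hsv=cv2.cvtColor(f,cv2.COLOR_RGB2HSV); w=((hsv[:,:,1]<25)&(hsv[:,:,2]>205)).astype(np.uint8)
r=np.zeros_like(w); r[140:220,205:290]=w[140:220,205:290]
cs,_=cv2.findContours(r,cv2.RETR_CCOMP,cv2.CHAIN_APPROX_NONE)
for b in sorted(cs,key=cv2.contourArea)[-3:]: 
    if len(b)>=5: print(cv2.contourArea(b),cv2.boundingRect(b),cv2.fitEllipse(b))
b=max(cs,key=cv2.contourArea); h=cv2.convexHull(b)
P=np.array([wonz(c,s,*q[0],.06)[:2] for q in b]).astype(np.float32)
print("roll",cv2.minEnclosingCircle(P),cv2.fitEllipse(P))
A=R.from_rotvec(s["tool_rot"]).as_matrix()
(x,y),rr=cv2.minEnclosingCircle(P); print("tool shift",(A.T@(np.array([x,y,.06])-s["position"])*1000).round(1))
cv2.imwrite("pics/w2a.png",cv2.resize(np.hstack([f[140:220,205:290,::-1],cv2.cvtColor(r[140:220,205:290]*255,cv2.COLOR_GRAY2BGR)]),None,fx=4,fy=4))
E
```

```text
507.0 (236, 170, 27, 26) ((249.01792907714844, 182.36231994628906), (25.050552368164062, 25.89828109741211), 90.37950134277344)
1873.0 (223, 157, 49, 51) ((247.82533264160156, 181.73179626464844), (47.65190887451172, 50.51700210571289), 6.5923285484313965)
roll ((0.4119613766670227, -0.36150437593460083), 0.028297271579504013) ((0.4110514223575592, -0.3624069094657898), (0.05167850852012634, 0.056264277547597885), 46.45256423950195)
tool shift [196.3  -0.9   5.2]
```

View pics/w2a.png

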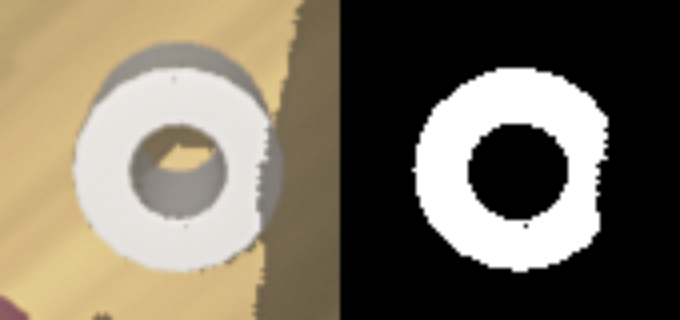

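Emit:
drive_tool(
  targets=[
    {"claw": 85, "x": 30, "y": -0.4, "z": 5, "roll": 0},
    {"claw": 85, "x": 40, "y": 0, "z": 0, "roll": 0},
    {"claw": 85, "x": 40, "y": 0, "z": 0, "roll": 0},
    {"claw": 85, "x": 40, "y": 0, "z": 0, "roll": 0},
    {"claw": 85, "x": 35, "y": 0, "z": 0, "roll": 0},
    {"claw": 85, "x": 23, "y": 0, "z": 0, "roll": 0},
    {"claw": 85, "x": 0, "y": 0, "z": 0, "roll": 0},
    {"claw": 85, "x": 0, "y": 0, "z": 0, "roll": 0},
  ],
  newtons=40,
)

```text
time_s: 4.55
position: [0.4122, -0.362, 0.0486]
tool_rot: [0.539, 1.503, -0.538]
force: [1.3, -0.0, 0.0]
grip_width: 0.085
```

```bash
python3 snap.py w3
```

```text
4.55 [ 0.41220818 -0.36199188  0.04855821] [ 1.34353531 -0.00505313  0.04010483] 0.08500214958209465 
 [[-4.000e-04  6.351e-01  7.725e-01]
 [ 7.000e-04  7.725e-01 -6.351e-01]
 [-1.000e+00  3.000e-04 -7.000e-04]] q [-0.867  0.415 -0.35   0.807  0.    -0.179]
```

View pics/w3.png

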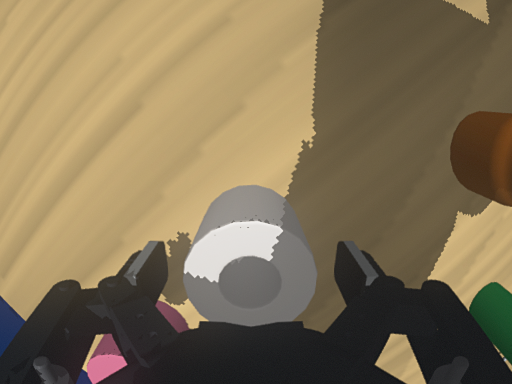

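The roll stands centred between the open fingers, with its bore at about (250,282). Closing now.

Emit:
drive_tool(
  targets=[
    {"claw": 50, "x": 0, "y": 0, "z": 0, "roll": 0},
    {"claw": 50, "x": 0, "y": 0, "z": 0, "roll": 0},
    {"claw": 50, "x": 0, "y": 0, "z": 0, "roll": 0},
    {"claw": 50, "x": 0, "y": 0, "z": 0, "roll": 0},
    {"claw": 50, "x": 0, "y": 0, "z": 0, "roll": 0},
    {"claw": 50, "x": 0, "y": 0, "z": 0, "roll": 0},
    {"claw": 50, "x": 0, "y": 0, "z": 0, "roll": 0},
  ],
  newtons=40,
)

```text
time_s: 5.3
position: [0.4131, -0.3633, 0.0503]
tool_rot: [0.538, 1.499, -0.541]
force: [-0.1, 2.2, 6.8]
grip_width: 0.058
```

Emit:
drive_tool(
  targets=[
    {"claw": 50, "x": -10, "y": 0, "z": 0, "roll": 0},
    {"claw": 50, "x": -20, "y": 0, "z": 0, "roll": 0},
    {"claw": 50, "x": -35, "y": 0, "z": 0, "roll": 0},
    {"claw": 50, "x": -40, "y": 0, "z": 0, "roll": 0},
    {"claw": 50, "x": -25, "y": 0, "z": 0, "roll": 0},
    {"claw": 50, "x": 0, "y": 0, "z": 0, "roll": 0},
  ],
)

```text
time_s: 5.9
position: [0.4139, -0.3645, 0.1836]
tool_rot: [0.536, 1.495, -0.543]
force: [0.8, -0.7, -1.7]
grip_width: 0.0576
```

```bash
python3 snap.py w4
```

```text
5.9 [ 0.41390749 -0.36445282  0.18356053] [ 0.76771225 -0.69580322 -1.71041157] 0.05758033957989651 
 [[ 0.0057  0.6365  0.7713]
 [-0.0066  0.7713 -0.6364]
 [-1.     -0.0015  0.0086]] q [-0.868  0.293 -0.163  1.106  0.    -0.178]
```

View pics/w4.png

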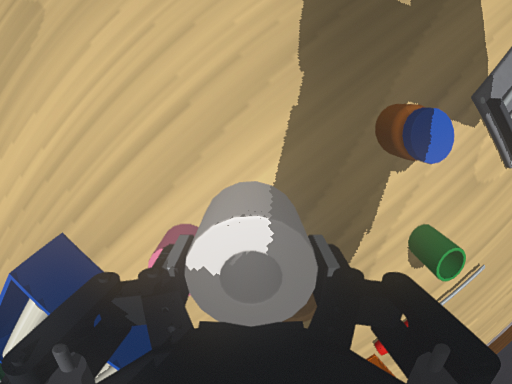

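The roll is held at a 57.6 mm opening and is clear of the bench, with its bore at about (251,278). Next I'll get its centre in the tool frame.

```bash
cat > rolltool.py <<'E'
import sys
from h import *
c=np.load(f"pics/{sys.argv[1]}.npy",allow_pickle=True).item(); s=c["s"]; f=c["frame"]
g=cv2.cvtColor(f,cv2.COLOR_RGB2GRAY).astype(int)
cv2.imwrite("pics/rt_%s.png"%sys.argv[1],cv2.resize(f[180:340,170:335,::-1],None,fx=4.5,fy=4.5,interpolation=cv2.INTER_CUBIC))
T=c["hand_eye"]
def tool_at(u,v,x):
    K=c["camera_matrix"]; a=u-K[0,2];b=v-K[1,2];r=np.hypot(a,b);t=r/K[0,0]
    d=T[:3,:3]@np.array([np.sin(t)*a/r,np.sin(t)*b/r,np.cos(t)]); o=T[:3,3]
    return o+d*(x-o[0])/d[0]
if len(sys.argv)>3:
    print(tool_at(float(sys.argv[2]),float(sys.argv[3]),float(sys.argv[4]))*1000)
E
python3 rolltool.py w4
```

```text
(no output)
```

View pics/rt_w4.png

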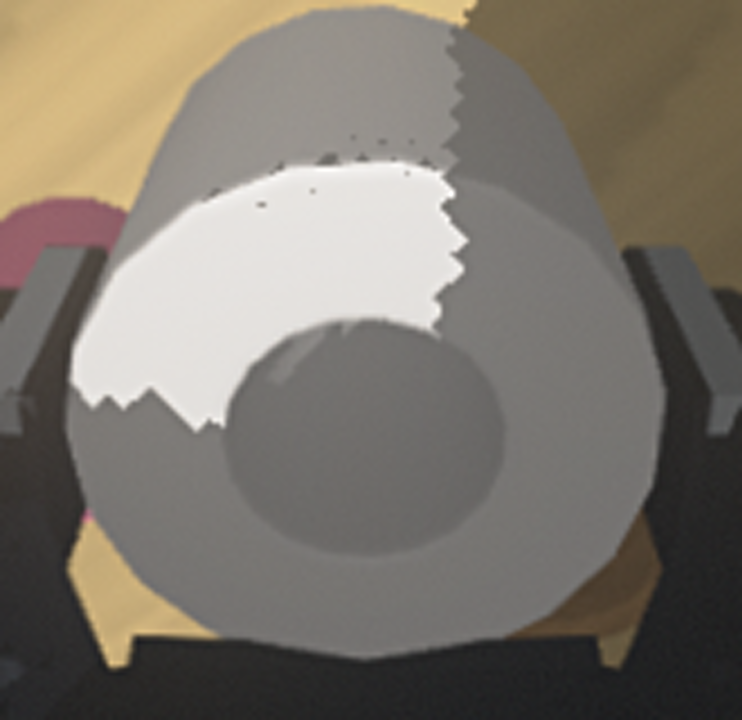

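```bash
cat >> rolltool.py <<'E'
def rim(l,r,t,b,cx,cy,x):
    f=lambda u,v: tool_at((u+.5)/4.5-.5+170,(v+.5)/4.5-.5+180,x)*1000
    L,Rr,Tt,B=f(l,cy),f(r,cy),f(cx,t),f(cx,b)
    print(x,"dy",Rr[1]-L[1],"dz",B[2]-Tt[2],"centre y,z",(Rr[1]+L[1])/2,(B[2]+Tt[2])/2)
E
cat > rr.py <<'E'
import sys; sys.argv=["x","w4"]
exec(open("rolltool.py").read())
for x in [-.006,-.01,-.014]:
    rim(225,505,318,556,365,432,x); rim(68,665,163,655,365,395,x)
E
python3 rr.py
```

```text
-0.006 dy 26.957841653659614 dz 27.271577122907313 centre y,z 0.7781994875743932 0.22247337709281645
-0.006 dy 57.512727289210936 dz 55.96001765021858 centre y,z 0.9284790272593426 -0.6429930967821349
-0.01 dy 25.987216620749386 dz 26.28965595197253 centre y,z 0.7723814173649117 -2.244792554559508
-0.01 dy 55.44196459481441 dz 53.94516072393991 centre y,z 0.9172500979378295 -3.079097652999426
-0.014 dy 25.016591587839155 dz 25.307734781037766 centre y,z 0.7665633471554312 -4.71205848621183
-0.014 dy 53.371201900417866 dz 51.930303797661196 centre y,z 0.9060211686163164 -5.5152022092167385
```

Emit:
drive_tool(
  targets=[
    {"claw": 50, "x": 0, "y": 20, "z": -10, "roll": 0},
    {"claw": 50, "x": 0, "y": 44, "z": -22, "roll": 0},
    {"claw": 50, "x": 0, "y": 44, "z": -22, "roll": 0},
    {"claw": 50, "x": 0, "y": 44, "z": -22, "roll": 0},
    {"claw": 50, "x": 0, "y": 44, "z": -22, "roll": 0},
    {"claw": 50, "x": 0, "y": 44, "z": -22, "roll": 0},
    {"claw": 50, "x": 0, "y": 44, "z": -22, "roll": 0},
    {"claw": 50, "x": 0, "y": 44, "z": -22, "roll": 0},
    {"claw": 50, "x": 0, "y": 44, "z": -22, "roll": 0},
    {"claw": 50, "x": 0, "y": 44, "z": -22, "roll": 0},
  ],
)

```text
time_s: 6.95
position: [0.5157, 0.0928, 0.177]
tool_rot: [0.539, 1.505, -0.541]
force: [0.5, -0.4, -1.6]
grip_width: 0.0579
```

Emit:
drive_tool(
  targets=[
    {"claw": 50, "x": 0, "y": 40, "z": -20, "roll": 0},
    {"claw": 50, "x": 0, "y": 20, "z": -10, "roll": 0},
    {"claw": 50, "x": 0, "y": 9, "z": -4, "roll": 0},
    {"claw": 50, "x": 0, "y": 0, "z": 0, "roll": 0},
    {"claw": 50, "x": 0, "y": 0, "z": 0, "roll": 0},
  ],
)

```text
time_s: 7.45
position: [0.5336, 0.1647, 0.1775]
tool_rot: [0.54, 1.504, -0.542]
force: [0.3, 0.4, -1.1]
grip_width: 0.0582
```

```bash
python3 snap.py w5; python3 - <<'E'
from h import *
from workcell import optics
for n in ["top","scene"]:
    c=optics.camera(n); np.save(f"pics/{n}5.npy",c,allow_pickle=True)
    f=c["frame"][:,:,::-1]
    f=f[150:250,170:300] if n=="top" else f[110:230,200:340]
    cv2.imwrite(f"pics/{n}5.png",cv2.resize(f,None,fx=5,fy=5,interpolation=cv2.INTER_CUBIC))
E
```

```text
7.45 [0.53364106 0.16471061 0.17754624] [ 0.31516268  0.44100976 -1.0545364 ] 0.05817826474136394 
 [[-1.700e-03  6.371e-01  7.708e-01]
 [-7.000e-04  7.708e-01 -6.371e-01]
 [-1.000e+00 -1.700e-03 -9.000e-04]] q [ 0.156  0.318 -0.143  1.111 -0.     0.847]
```

View pics/w5.png

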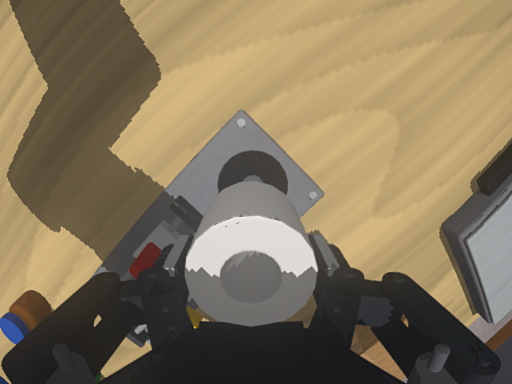

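View pics/scene5.png

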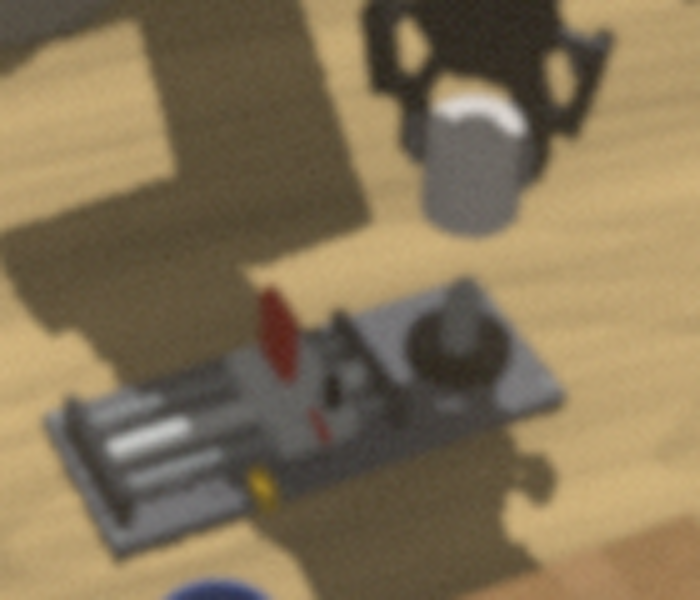

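```bash
python3 - <<'E'
from h import *
from scipy.optimize import least_squares
c=np.load("pics/w5.npy",allow_pickle=True).item(); s=c["s"]; f=c["frame"]
cv2.imwrite("pics/w5a.png",cv2.resize(f[105:205,200:310,::-1],None,fx=6,fy=6,interpolation=cv2.INTER_CUBIC))
A=R.from_rotvec(s["tool_rot"]).as_matrix()
for S in [(.5348,.1658)]:
    im=cv2.resize(f[105:205,200:310,::-1],None,fx=6,fy=6,interpolation=cv2.INTER_CUBIC)
    for a in np.linspace(0,2*np.pi,60):
        u,v=wproj(c,s,[S[0]+.034*np.cos(a),S[1]+.034*np.sin(a),.02]); cv2.circle(im,(int((u-200+.5)*6),int((v-105+.5)*6)),2,(0,0,255),-1)
    cv2.imwrite("pics/w5a.png",im)
E
```

```text
(no output)
```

View pics/w5a.png

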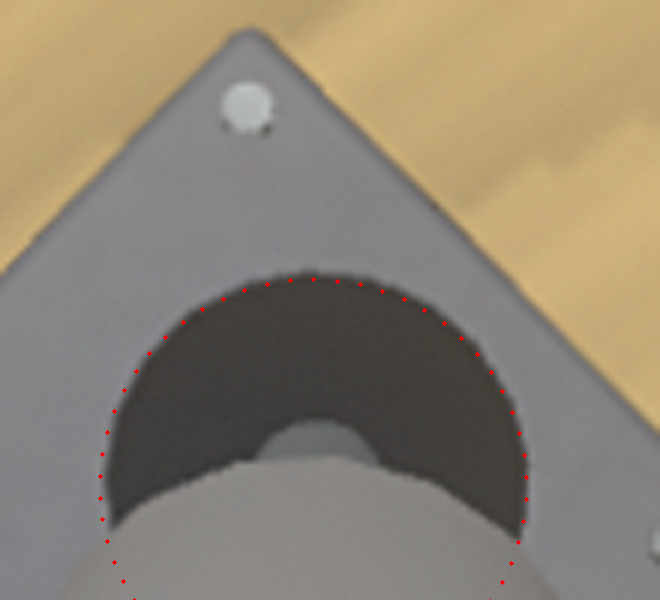

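```bash
python3 rolltool.py w5
```

```text
(no output)
```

View pics/rt_w5.png

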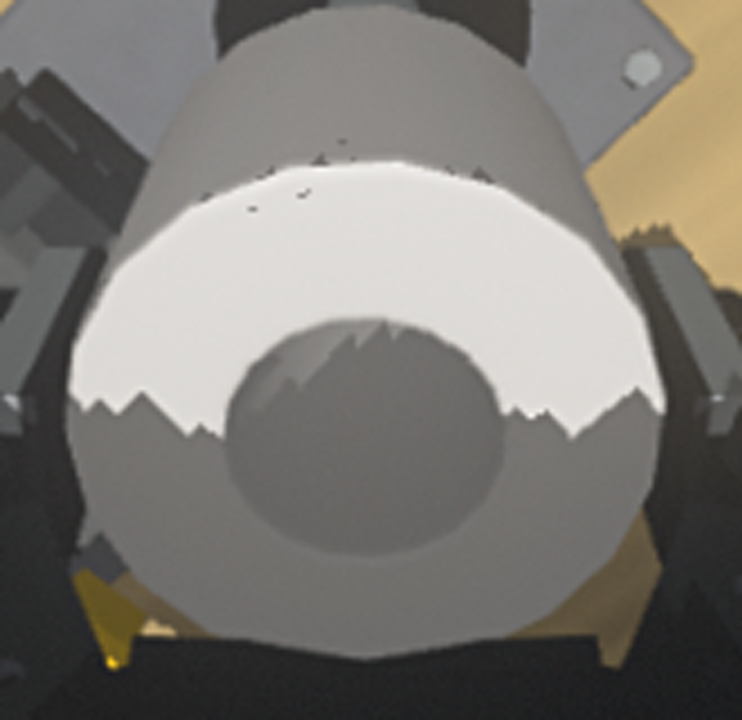

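The seat outline matches the predicted circle to about 1 mm. I'll apply a small lateral correction and lower to just above the tip.

Emit:
drive_tool(
  targets=[
    {"claw": 50, "x": 10, "y": 1.3, "z": 1.7, "roll": 0},
    {"claw": 50, "x": 20, "y": 0, "z": 0, "roll": 0},
    {"claw": 50, "x": 18, "y": 0, "z": 0, "roll": 0},
    {"claw": 50, "x": 4, "y": 0, "z": 0, "roll": 0},
    {"claw": 50, "x": 0, "y": 0, "z": 0, "roll": 0},
    {"claw": 50, "x": 0, "y": 0, "z": 0, "roll": 0},
  ],
)

```text
time_s: 8.2
position: [0.537, 0.1654, 0.1269]
tool_rot: [0.541, 1.502, -0.54]
force: [0.6, -0.0, -0.4]
grip_width: 0.058
```

```bash
python3 snap.py w6; python3 - <<'E'
from h import *
from workcell import optics
c=optics.camera("scene"); np.save(f"pics/scene6.npy",c,allow_pickle=True)
cv2.imwrite(f"pics/scene6.png",cv2.resize(c["frame"][120:220,240:340,::-1],None,fx=6,fy=6,interpolation=cv2.INTER_CUBIC))
E
```

```text
8.2 [0.53695691 0.16536704 0.12688572] [ 0.61233762 -0.01780263 -0.40346662] 0.058025592829216335 
 [[ 9.000e-04  6.370e-01  7.709e-01]
 [ 2.000e-04  7.709e-01 -6.370e-01]
 [-1.000e+00  8.000e-04  6.000e-04]] q [ 0.156  0.358 -0.217  0.995  0.     0.846]
```

View pics/scene6.png

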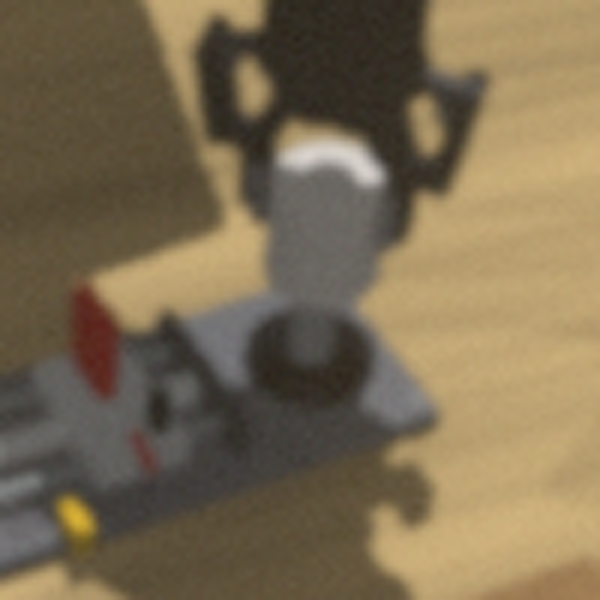

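Emit:
drive_tool(
  targets=[
    {"claw": 50, "x": 5, "y": -1, "z": -0.3, "roll": 0},
    {"claw": 50, "x": 6, "y": 0, "z": 0, "roll": 0},
    {"claw": 50, "x": 6, "y": 0, "z": 0, "roll": 0},
    {"claw": 50, "x": 0, "y": 0, "z": 0, "roll": 0},
  ],
)

```text
time_s: 8.7
position: [0.5347, 0.1649, 0.1081]
tool_rot: [0.539, 1.504, -0.541]
force: [-0.6, 0.3, -1.1]
grip_width: 0.0575
```

Emit:
drive_tool(
  targets=[
    {"claw": 50, "x": 6, "y": 0, "z": 0, "roll": 0},
    {"claw": 50, "x": 7, "y": 0, "z": 0, "roll": 0},
    {"claw": 50, "x": 7, "y": 0, "z": 0, "roll": 0},
    {"claw": 50, "x": 0, "y": 0, "z": 0, "roll": 0},
  ],
)

```text
time_s: 9.1
position: [0.5347, 0.1648, 0.0879]
tool_rot: [0.539, 1.505, -0.541]
force: [0.6, 0.1, -2.7]
grip_width: 0.0578
```

Emit:
drive_tool(
  targets=[
    {"claw": 50, "x": 5, "y": 0, "z": 0, "roll": 0},
    {"claw": 50, "x": 5, "y": 0, "z": 0, "roll": 0},
    {"claw": 50, "x": 4, "y": 0, "z": 0, "roll": 0},
    {"claw": 50, "x": 2, "y": 0, "z": 0, "roll": 0},
    {"claw": 50, "x": 0, "y": 0, "z": 0, "roll": 0},
  ],
)

```text
time_s: 9.6
position: [0.5353, 0.1649, 0.0729]
tool_rot: [0.54, 1.503, -0.54]
force: [-0.6, -0.5, -1.3]
grip_width: 0.0578
```

Emit:
drive_tool(
  targets=[
    {"claw": 50, "x": 2, "y": 0, "z": 0, "roll": 0},
    {"claw": 50, "x": 2, "y": 0, "z": 0, "roll": 0},
    {"claw": 50, "x": 0, "y": 0, "z": 0, "roll": 0},
  ],
)

```text
time_s: 9.9
position: [0.5359, 0.1651, 0.0704]
tool_rot: [0.54, 1.502, -0.539]
force: [-2.3, 1.0, 5.5]
grip_width: 0.0582
```

Contact of 5.5 N upward at TCP z 0.0704, where 0.070 was expected, so the roll is seated. Releasing.

Emit:
drive_tool(
  targets=[
    {"claw": 85, "x": 0, "y": 0, "z": 0, "roll": 0},
    {"claw": 85, "x": 0, "y": 0, "z": 0, "roll": 0},
    {"claw": 85, "x": 0, "y": 0, "z": 0, "roll": 0},
    {"claw": 85, "x": 0, "y": 0, "z": 0, "roll": 0},
    {"claw": 85, "x": 0, "y": 0, "z": 0, "roll": 0},
    {"claw": 85, "x": 0, "y": 0, "z": 0, "roll": 0},
  ],
)

```text
time_s: 10.5
position: [0.5356, 0.165, 0.0692]
tool_rot: [0.54, 1.503, -0.54]
force: [-0.6, 0.5, 0.6]
grip_width: 0.085
```

```bash
python3 snap.py w7; python3 rolltool.py w7
```

```text
10.5 [0.53559596 0.16499885 0.06923995] [-0.62198219  0.51955145  0.64826498] 0.08499685642657967 
 [[-0.000e+00  6.367e-01  7.711e-01]
 [ 1.000e-04  7.711e-01 -6.367e-01]
 [-1.000e+00  0.000e+00 -1.000e-04]] q [ 0.156  0.411 -0.296  0.864  0.     0.846]
```

View pics/rt_w7.png

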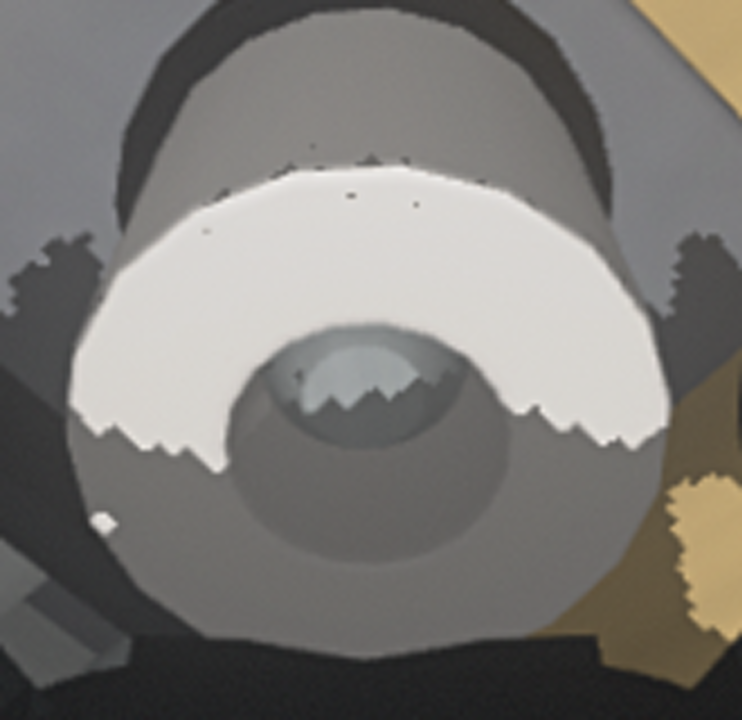

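The roll sits down on the black seat with the spindle visible in its bore, and the fingers are clear of it. Lifting, then turning for the handle.

Emit:
drive_tool(
  targets=[
    {"claw": 85, "x": -10, "y": 0, "z": 0, "roll": 0},
    {"claw": 85, "x": -20, "y": 0, "z": 0, "roll": 0},
    {"claw": 85, "x": -35, "y": 0, "z": 0, "roll": 0},
    {"claw": 85, "x": -40, "y": 0, "z": 0, "roll": 0},
    {"claw": 85, "x": -35, "y": 0, "z": 0, "roll": -7.5},
    {"claw": 85, "x": 0, "y": 0, "z": 0, "roll": -7.5},
    {"claw": 85, "x": 0, "y": 0, "z": 0, "roll": -7.5},
    {"claw": 85, "x": 0, "y": 0, "z": 0, "roll": -7.5},
    {"claw": 85, "x": 0, "y": 0, "z": 0, "roll": -7.5},
    {"claw": 85, "x": 0, "y": 0, "z": 0, "roll": -7.6},
  ],
)

```text
time_s: 11.55
position: [0.5356, 0.165, 0.2102]
tool_rot: [-0.08, 1.569, 0.081]
force: [0.2, -0.4, 0.5]
grip_width: 0.0845
```

Emit:
drive_tool(
  targets=[
    {"claw": 85, "x": 0, "y": -28, "z": -4.5, "roll": 0},
    {"claw": 85, "x": 0, "y": -28, "z": -4.5, "roll": 0},
    {"claw": 85, "x": 0, "y": -28, "z": -4.5, "roll": 0},
    {"claw": 85, "x": 0, "y": -28, "z": -4.5, "roll": 0},
    {"claw": 85, "x": 0, "y": 0, "z": 0, "roll": 0},
    {"claw": 85, "x": 0, "y": 0, "z": 0, "roll": 0},
  ],
)

```text
time_s: 12.15
position: [0.5286, 0.0514, 0.21]
tool_rot: [-0.075, 1.569, 0.075]
force: [0.2, 0.3, 0.3]
grip_width: 0.0852
```

```bash
python3 snap.py w8
```

```text
12.15 [0.52862383 0.05135018 0.21001463] [0.21600031 0.31266131 0.314358  ] 0.08523386202479592 
 [[ 8.000e-04 -9.530e-02  9.955e-01]
 [ 4.000e-04  9.955e-01  9.530e-02]
 [-1.000e+00  3.000e-04  9.000e-04]] q [-0.055  0.246 -0.159  1.165  0.    -0.15 ]
```

View pics/w8.png

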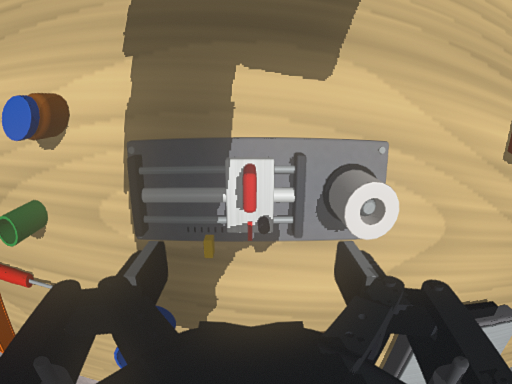

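The roll is on the spindle at (365,210). The handle is at (250,188), the pointer at (250,231) and the clip at (209,245), and the plate edges run level with the jaws.

```bash
python3 - <<'E'
import numpy as np,cv2
c=np.load("pics/w8.npy",allow_pickle=True).item(); f=c["frame"][:,:,::-1]
cv2.imwrite("pics/w8a.png",cv2.resize(f[150:265,190:310],None,fx=6,fy=5,interpolation=cv2.INTER_CUBIC))
E
```

```text
(no output)
```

View pics/w8a.png

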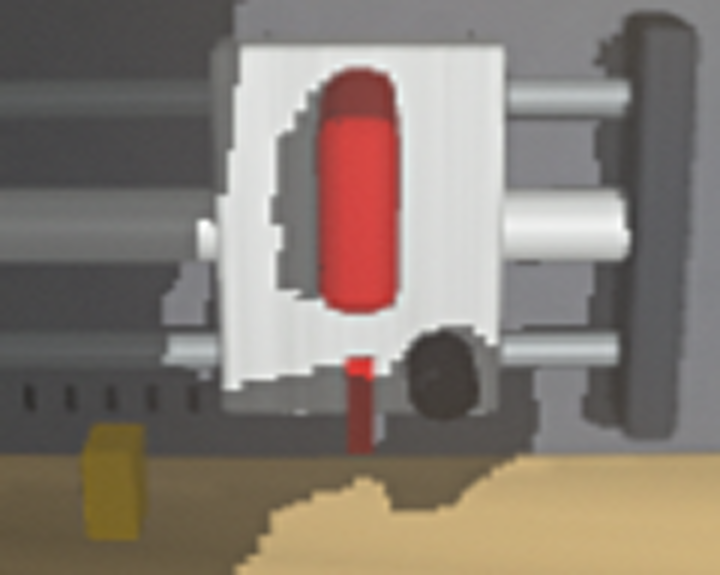

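```bash
python3 - <<'E'
from h import *
c=np.load("pics/w8.npy",allow_pickle=True).item(); s=c["s"]
p=lambda u,v,z: wonz(c,s,190+(u+.5)/6-.5,150+(v+.5)/5-.5,z)
A=R.from_rotvec(s["tool_rot"]).as_matrix()
a=np.radians(95.6); uy=np.array([np.cos(a),np.sin(a),0])
H=p(358.5,208,.084);P=p(360,450,.03);C=p(111,480,.03); Cb=p(111,540,.03)
for n,q in [("H",H),("P",P),("C",C),("C edge",Cb)]: print(n,q,"tool",(A.T@(q-s["position"])*1000).round(1))
print("pointer->clip",(C-P)@uy*1000,"handle->clip",(C-H)@uy*1000)
for u in (82,141): print((p(u,480,.03)-P)@uy*1000)
E
```

```text
H [0.52559679 0.05019538 0.084     ] tool [126.   -0.9  -3.2]
P [0.59440204 0.05684528 0.03      ] tool [180.1  -0.9  65.8]
C [0.60648583 0.01174545 0.03      ] tool [180.1 -46.9  73.6]
C edge [0.62161903 0.0123559  0.03      ] tool [180.1 -47.7  88.7]
pointer->clip -46.063751340319904 handle->clip -46.15980598389913
-51.51754904550735
-40.450262685561334
```

Emit:
drive_tool(
  targets=[
    {"claw": 85, "x": 20, "y": -0.9, "z": -3, "roll": 0},
    {"claw": 85, "x": 35, "y": 0, "z": 0, "roll": 0},
    {"claw": 85, "x": 35, "y": 0, "z": 0, "roll": 0},
    {"claw": 85, "x": 25, "y": 0, "z": 0, "roll": 0},
    {"claw": 85, "x": 15, "y": 0, "z": 0, "roll": 0},
    {"claw": 85, "x": 6, "y": 0, "z": 0, "roll": 0},
    {"claw": 85, "x": 0, "y": 0, "z": 0, "roll": 0},
    {"claw": 85, "x": 0, "y": 0, "z": 0, "roll": 0},
  ],
)

```text
time_s: 13.0
position: [0.5264, 0.0511, 0.0742]
tool_rot: [-0.077, 1.568, 0.077]
force: [0.3, -1.4, 0.3]
grip_width: 0.0849
```

```bash
python3 snap.py w9
```

```text
13.0 [0.52637227 0.05105011 0.0741891 ] [ 0.29621413 -1.40244107  0.33413652] 0.08492164261787538 
 [[ 1.400e-03 -9.760e-02  9.952e-01]
 [ 0.000e+00  9.952e-01  9.760e-02]
 [-1.000e+00 -1.000e-04  1.400e-03]] q [-0.055  0.352 -0.373  0.844  0.    -0.153]
```

View pics/w9.png

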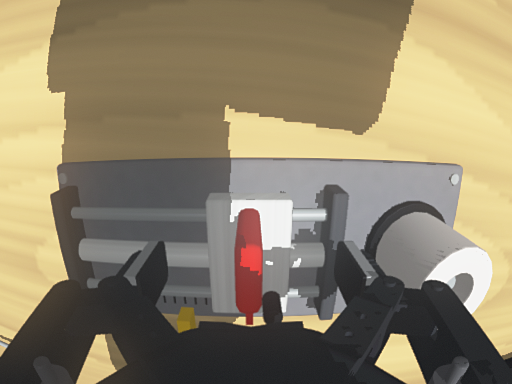

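The handle stands midway between the pads at about (249,260). Closing on it with 60 N.

Emit:
drive_tool(
  targets=[
    {"claw": 4, "x": 0, "y": 0, "z": 0, "roll": 0},
    {"claw": 4, "x": 0, "y": 0, "z": 0, "roll": 0},
    {"claw": 4, "x": 0, "y": 0, "z": 0, "roll": 0},
    {"claw": 4, "x": 0, "y": 0, "z": 0, "roll": 0},
    {"claw": 4, "x": 0, "y": 0, "z": 0, "roll": 0},
    {"claw": 4, "x": 0, "y": 0, "z": 0, "roll": 0},
    {"claw": 4, "x": 0, "y": 0, "z": 0, "roll": 0},
    {"claw": 4, "x": 0, "y": 0, "z": 0, "roll": 0},
    {"claw": 4, "x": 0, "y": 0, "z": 0, "roll": 0},
    {"claw": 4, "x": 0, "y": 0, "z": 0, "roll": 0},
  ],
  newtons=60,
)

```text
time_s: 14.05
position: [0.5257, 0.0501, 0.0735]
tool_rot: [-0.077, 1.569, 0.075]
force: [-1.0, -5.0, 3.1]
grip_width: 0.0113
```

```bash
python3 snap.py w10
```

```text
14.05 [0.52570375 0.05007955 0.07352156] [-1.0255936  -5.02070057  3.13566122] 0.011268738972181655 
 [[ 2.000e-04 -9.640e-02  9.953e-01]
 [-1.000e-03  9.953e-01  9.640e-02]
 [-1.000e+00 -1.000e-03  1.000e-04]] q [-0.057  0.352 -0.375  0.844 -0.001 -0.153]
```

View pics/w10.png

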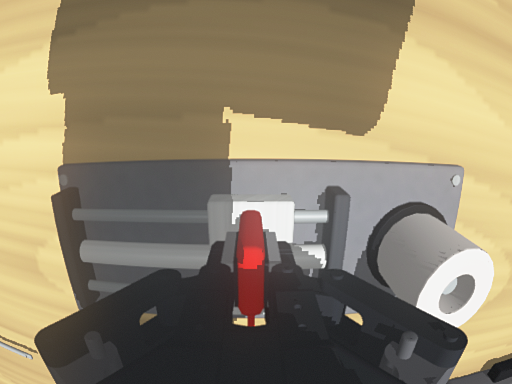

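The handle is gripped at 11.3 mm. Pulling it out along tool -y, most of the way first.

Emit:
drive_tool(
  targets=[
    {"claw": 4, "x": 0, "y": -6, "z": 0, "roll": 0},
    {"claw": 4, "x": 0, "y": -10, "z": 0, "roll": 0},
    {"claw": 4, "x": 0, "y": -10, "z": 0, "roll": 0},
    {"claw": 4, "x": 0, "y": -10, "z": 0, "roll": 0},
    {"claw": 4, "x": 0, "y": -6, "z": 0, "roll": 0},
    {"claw": 4, "x": 0, "y": -2, "z": 0, "roll": 0},
    {"claw": 4, "x": 0, "y": 0, "z": 0, "roll": 0},
    {"claw": 4, "x": 0, "y": 0, "z": 0, "roll": 0},
  ],
)

```text
time_s: 14.9
position: [0.5297, 0.0091, 0.0735]
tool_rot: [-0.073, 1.569, 0.082]
force: [-1.8, 7.1, 5.1]
grip_width: 0.0112
```

```bash
python3 snap.py w11; python3 - <<'E'
from h import *
from workcell import optics
for n in ["top","scene"]:
    c=optics.camera(n); np.save(f"pics/{n}11.npy",c,allow_pickle=True)
    f=c["frame"][:,:,::-1]
    f=f[160:240,190:300] if n=="top" else f[140:230,200:320]
    cv2.imwrite(f"pics/{n}11.png",cv2.resize(f,None,fx=6,fy=6,interpolation=cv2.INTER_CUBIC))
E
```

```text
14.9 [0.52970915 0.0090633  0.0735227 ] [-1.81987668  7.08737681  5.08793391] 0.011174973625642818 
 [[ 2.000e-04 -9.850e-02  9.951e-01]
 [ 5.200e-03  9.951e-01  9.850e-02]
 [-1.000e+00  5.100e-03  7.000e-04]] q [-0.137  0.355 -0.37   0.846  0.005 -0.236]
```

View pics/scene11.png

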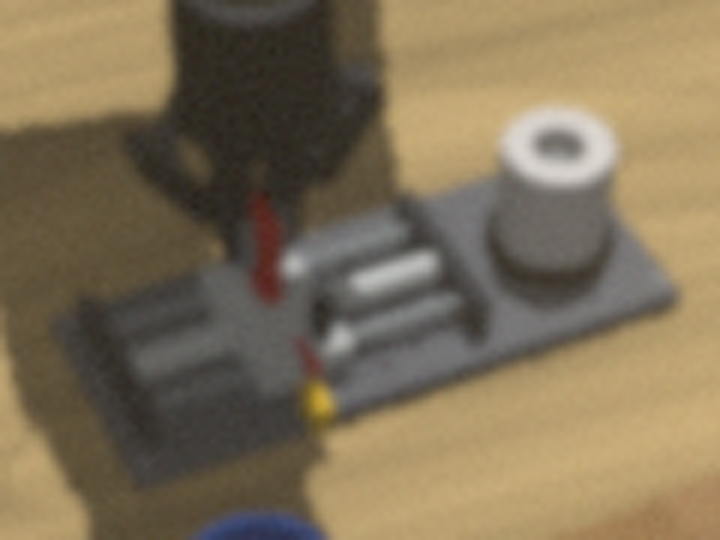

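View pics/top11.png

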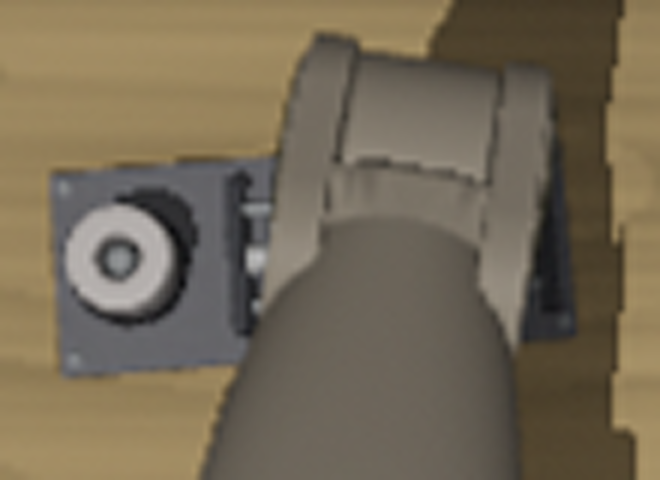

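View pics/w11.png

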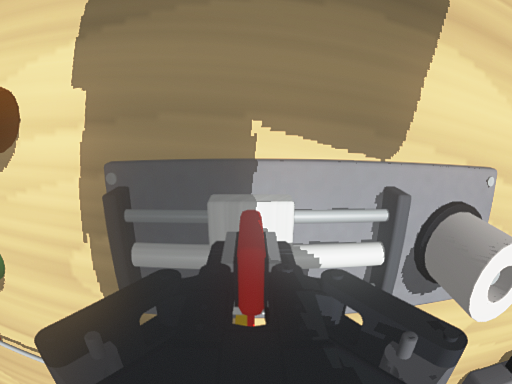

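Measured pull is 41.2 mm so far, so about 4.8 mm remains.

Emit:
drive_tool(
  targets=[
    {"claw": 4, "x": 0, "y": -3, "z": 0, "roll": 0},
    {"claw": 4, "x": 0, "y": -2, "z": 0, "roll": 0},
    {"claw": 4, "x": 0, "y": 0, "z": 0, "roll": 0},
    {"claw": 4, "x": 0, "y": 0, "z": 0, "roll": 0},
    {"claw": 4, "x": 0, "y": 0, "z": 0, "roll": 0},
  ],
)

```text
time_s: 15.55
position: [0.5302, 0.0043, 0.0735]
tool_rot: [-0.073, 1.569, 0.082]
force: [-1.3, 8.0, 6.0]
grip_width: 0.0112
```

```bash
python3 snap.py w12; python3 - <<'E'
from h import *
from workcell import optics
c=optics.camera("scene"); np.save("pics/scene12.npy",c,allow_pickle=True)
cv2.imwrite("pics/scene12.png",cv2.resize(c["frame"][180:220,235:275,::-1],None,fx=14,fy=14,interpolation=cv2.INTER_CUBIC))
w=np.load("pics/w12.npy",allow_pickle=True).item()["frame"][:,:,::-1]
cv2.imwrite("pics/w12a.png",cv2.resize(w[295:345,215:285],None,fx=10,fy=10,interpolation=cv2.INTER_CUBIC))
E
```

```text
15.55 [0.53016323 0.00434331 0.07352684] [-1.2683368   8.02741748  6.04660078] 0.011170802204716697 
 [[ 2.000e-04 -9.870e-02  9.951e-01]
 [ 5.400e-03  9.951e-01  9.870e-02]
 [-1.000e+00  5.400e-03  7.000e-04]] q [-0.146  0.356 -0.369  0.846  0.005 -0.245]
```

View pics/scene12.png

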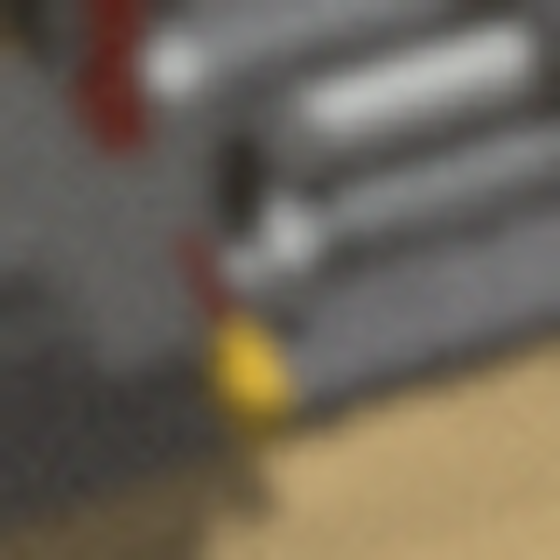

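View pics/w12a.png

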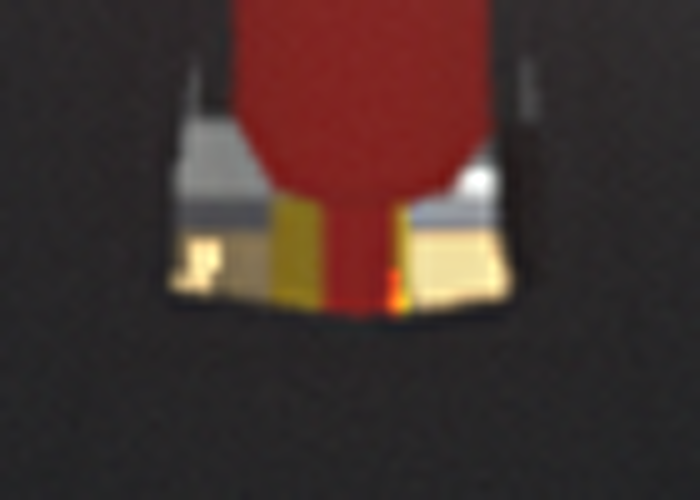

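In the gap between the fingers the pointer (322..392) lies over the clip (272..410), about 1.2 mm short of its middle. I'll pull 1 mm more.

Emit:
drive_tool(
  targets=[
    {"claw": 4, "x": 0, "y": -1, "z": 0, "roll": 0},
    {"claw": 4, "x": 0, "y": 0, "z": 0, "roll": 0},
    {"claw": 4, "x": 0, "y": 0, "z": 0, "roll": 0},
    {"claw": 4, "x": 0, "y": 0, "z": 0, "roll": 0},
    {"claw": 4, "x": 0, "y": 0, "z": 0, "roll": 0},
    {"claw": 4, "x": 0, "y": 0, "z": 0, "roll": 0},
    {"claw": 4, "x": 0, "y": 0, "z": 0, "roll": 0},
  ],
)

```text
time_s: 16.35
position: [0.5303, 0.0035, 0.0735]
tool_rot: [-0.073, 1.569, 0.082]
force: [-2.7, 8.4, 6.1]
grip_width: 0.0113
```

```bash
python3 snap.py w13; python3 - <<'E'
from h import *
from workcell import telemetry, optics
w=np.load("pics/w13.npy",allow_pickle=True).item(); f=w["frame"][:,:,::-1]
cv2.imwrite("pics/w13a.png",cv2.resize(f[295:345,215:285],None,fx=8,fy=8,interpolation=cv2.INTER_CUBIC))
cv2.imwrite("pics/w13b.png",cv2.resize(f[180:345,380:512],None,fx=3.5,fy=3.5,interpolation=cv2.INTER_CUBIC))
d=np.array(w["s"]["position"])-[.52570375,.05007955,.07352]; print("pull",d@[-.0976,.9952,0])
t=optics.camera("top"); s=optics.camera("scene")
for n,c in (("top",t),("scene",s)):
    np.save(f"pics/{n}13.npy",c,allow_pickle=True); cv2.imwrite(f"pics/{n}13.png",c["frame"][:,:,::-1])
print(telemetry.sense()["qd"].round(4))
# roll top ring in top view
f=t["frame"]; hsv=cv2.cvtColor(f,cv2.COLOR_RGB2HSV); m=((hsv[:,:,1]<40)&(hsv[:,:,2]>130)).astype(np.uint8); r=np.zeros_like(m); r[188:222,196:225]=m[188:222,196:225]
cs,_=cv2.findContours(r,cv2.RETR_EXTERNAL,cv2.CHAIN_APPROX_NONE); b=max(cs,key=cv2.contourArea); e=cv2.fitEllipse(b); print(e, onz(t,e[0][0],e[0][1],.08))
E
```

```text
16.35 [0.53025648 0.00348564 0.07354018] [-2.70321765  8.41221263  6.06990938] 0.011255035243524253 
 [[ 2.000e-04 -9.890e-02  9.951e-01]
 [ 5.700e-03  9.951e-01  9.890e-02]
 [-1.000e+00  5.600e-03  8.000e-04]] q [-0.148  0.356 -0.369  0.847  0.006 -0.247]
pull -0.04681460204549313
[ 0.0002 -0.0005  0.0007 -0.0001 -0.0003 -0.0008]
((209.0264892578125, 202.5106201171875), (16.31743049621582, 16.857501983642578), 13.151809692382812) [0.53175607 0.16781441 0.08      ]
```

View pics/w13a.png

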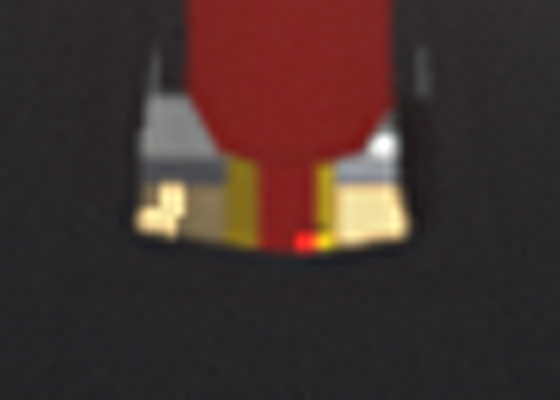

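View pics/top13.png

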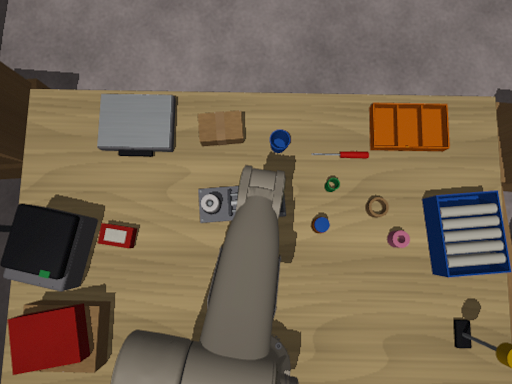

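View pics/w13b.png

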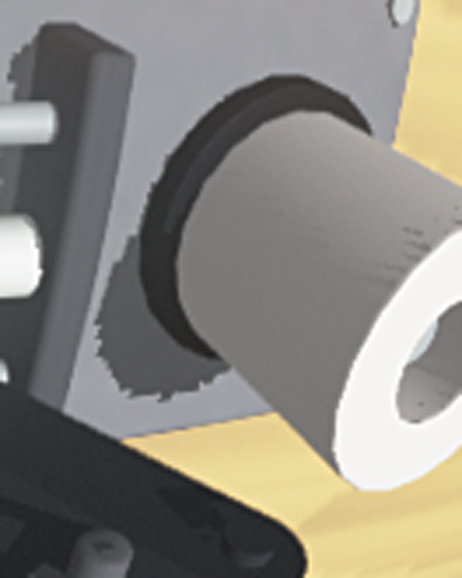

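The pointer (258..316) now lies within the clip (225..335), about 0.6 mm from its middle. The roll stands flush on the seat, the bystanders are where they were, and the arm is still. Handing in.

```bash
python3 -c "
from workcell import job, telemetry
print(job.hand_in()); s=telemetry.sense(); print(s['time_s'],s['position'],s['force'],s['grip_width'])"
```

```text
the job is handed in; nothing more can be done
None
the job is handed in; nothing more can be done
```

The white label roll is on the spindle, pushed down onto its black seat and let go. The tension slide is pulled out about 46.8 mm, and I handed the job in with the gripper still holding it there.

- **Roll:** On lowering I felt about 5.5 N upward at tool height 0.070 m, where contact with the seat was expected. After release the wrist picture showed the roll flush on the seat, with the spindle in its bore.
- **Slide:** In the last wrist picture the pointer lay within the yellow clip, about 0.6 mm from its middle. The joints were still. The fingers closed on the handle at 11.3 mm with a 60 N grip, and the wrist felt about 8 N of spring pull.
- **Bystanders:** The top view showed no visible shift of the tape, jar, core, cup, red box, screwdriver or the pink look-alike; I did not measure this. The job was handed in at about 16.5 s of the 64 s allowed.
- **Disagreements:** The top camera put the roll and unwinder about 3 mm nearer the robot in x than the wrist camera did; I relied on the wrist camera. The outer rim and the bore gave tool-frame centres about 1 mm apart for the gripped roll, well within what the spindle's taper allows.

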